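Swap which finds tray stands out

TASK

Three finds trays stand side by side in their stands, and one of them, empty, has been left standing out: first push it fully home with the fingertips. Then hook a fingertip behind the raised lip of the tray that holds the round stone and draw that tray out along its runners as far as it goes, with the stone still lying in it. Only push and hook, never pinch a tray's front; do not touch the finds, leave the tray with the long sherd as it is, leave the things round about where they are, and end clear of everything.

Things in the scene. Friction and masses are not known exactly. Their poses are not given: they have to be found in the camera images.
- empty_stand: the stand whose tray starts standing out and has nothing in it: low wooden stand fixed to the table, 184 (x) x 100 (y) x 32 mm high, open on top. Origin: centre of its underside, at table height. Its x axis points from the front to the closed rear; its tray slides out along -x. The three stands and trays are alike; any may be in any of the three places side by side
- empty_tray (a joint): how far the tray of the empty stand is drawn out, m: 0 = fully home (its wooden front meets the stand's sides), 0.12 = against its outer stop; slides with about 1 to 2 N of friction, no spring, stays where left
- empty_front (a point): wooden front board of that tray, 6 mm thick, 100 mm wide, from 6 to 48 mm above the table, with a small label frame; moves with the tray. This point: middle of its front face, 28 mm above the table; x points into the stand (the way to push it home)
- empty_lip (a point): upright aluminium lip right behind that tray's front board, 4 mm thick, 70 mm wide, its top 55 mm above the table (7 mm above the front board); moves with the tray. This point: middle of the top edge of its back face (the face to hook); x points into the stand. Behind the lip is an empty pocket for fingertips, 56 mm (x) by 74 mm (y), floor 14 mm above the table, between side walls and a cross rib 30 mm above the table
- stone_stand: the stand whose tray holds the round stone: low wooden stand fixed to the table, 184 (x) x 100 (y) x 32 mm high, open on top. Origin: centre of its underside, at table height. Its x axis points from the front to the closed rear; its tray slides out along -x. The three stands and trays are alike; any may be in any of the three places side by side
- stone_tray (a joint): how far the tray of the stone stand is drawn out, m: 0 = fully home (its wooden front meets the stand's sides), 0.12 = against its outer stop; slides with about 1 to 2 N of friction, no spring, stays where left
- stone_front (a point): wooden front board of that tray, 6 mm thick, 100 mm wide, from 6 to 48 mm above the table, with a small label frame; moves with the tray. This point: middle of its front face, 28 mm above the table; x points into the stand (the way to push it home)
- stone_lip (a point): upright aluminium lip right behind that tray's front board, 4 mm thick, 70 mm wide, its top 55 mm above the table (7 mm above the front board); moves with the tray. This point: middle of the top edge of its back face (the face to hook); x points into the stand. Behind the lip is an empty pocket for fingertips, 56 mm (x) by 74 mm (y), floor 14 mm above the table, between side walls and a cross rib 30 mm above the table
- sherd_stand: the stand whose tray holds the long flat sherd: low wooden stand fixed to the table, 184 (x) x 100 (y) x 32 mm high, open on top. Origin: centre of its underside, at table height. Its x axis points from the front to the closed rear; its tray slides out along -x. The three stands and trays are alike; any may be in any of the three places side by side
- sherd_tray (a joint): how far the tray of the sherd stand is drawn out, m: 0 = fully home (its wooden front meets the stand's sides), 0.12 = against its outer stop; slides with about 1 to 2 N of friction, no spring, stays where left
- sherd_front (a point): wooden front board of that tray, 6 mm thick, 100 mm wide, from 6 to 48 mm above the table, with a small label frame; moves with the tray. This point: middle of its front face, 28 mm above the table; x points into the stand (the way to push it home)
- sherd_lip (a point): upright aluminium lip right behind that tray's front board, 4 mm thick, 70 mm wide, its top 55 mm above the table (7 mm above the front board); moves with the tray. This point: middle of the top edge of its back face (the face to hook); x points into the stand. Behind the lip is an empty pocket for fingertips, 56 mm (x) by 74 mm (y), floor 14 mm above the table, between side walls and a cross rib 30 mm above the table
- stone_bed (a point): centre of the cork bed (105 x 73 mm) behind the rib of the stone's tray, 17 mm above the table; moves with the tray
- round_stone: loose round stone, about 55 x 57 x 42 mm, lying in its tray behind the cross rib, top about 60 mm above the table. Origin: centre of its underside as first laid
- long_sherd: loose long flat grey-brown sherd, narrowing to one end, about 100 x 46 x 23 mm, lying in its tray. Origin: centre of its underside
- jar: glass jar with dark green lid, 68 mm across, 90 mm high, bystander. Origin: centre of its underside
- brush: wooden brush lying at the near edge of the table, 168 x 28 x 21 mm, bystander. Origin: centre of its underside
Not all that is in view belongs to the job. Leave any orange look-alike of the round_stone alone.

How it is judged (in metres and radians):
On the way, in this order (a step that is already met when the one before it is completed fails the run):
1. the empty tray is pushed fully home (value of joint empty_tray below 0.005 m), for 0.2 s.
2. the stone's tray is drawn out to its stop (value of joint stone_tray above 0.112 m), for 0.2 s.
At the end, for the whole second after the job is handed in: The empty tray is home (within 5 mm), the stone's tray stands out at its stop (within 8 mm of 120 mm) and at rest, the stone lies at rest on that tray's bed (within 50 mm of its centre), and the sherd's tray has not moved by more than 10 mm (value of joint empty_tray below 0.005 m and value of joint stone_tray above 0.112 m and velocity of joint stone_tray between -0.01 and 0.01 m/s and distance between round_stone and stone_bed below 0.05 m and linear speed of round_stone below 0.02 m/s and distance of sherd_lip from where it was at the start of the episode below 0.01 m); the robot touches nothing.
It fails at once if a tray is pinched: its front board and its lip squeezed by the fingers at once ((contact force between the fingers and empty_tray_c6 above 2 N and contact force between the fingers and empty_tray_c7 above 2 N) or (contact force between the fingers and stone_tray_c6 above 2 N and contact force between the fingers and stone_tray_c7 above 2 N)).
It fails at once if the stone or the sherd is touched by the robot (contact force between any of the arm, the fingers and round_stone above 1 N or contact force between any of the arm, the fingers and long_sherd above 1 N).
It fails at once if the stone or the sherd is lifted (z of round_stone in the frame of stone_stand above 0.05 m or z of long_sherd in the frame of sherd_stand above 0.05 m).
It fails at once if the sherd's tray is moved by more than 10 mm (distance of sherd_lip from where it was at the start of the episode above 0.01 m).
It fails at once if the jar or the brush is shifted by more than 20 mm (distance of any of jar, brush from where it was at the start of the episode above 0.02 m).
It also fails if it takes over 54 s, if anything falls off the work surface, if the arm or the gripper's body presses on something with over 40 N, if the wrist force passes 120 N, or if a joint passes its speed limit or range.

ROBOT

A 6-joint arm with a two-finger parallel gripper is mounted at the origin on a cart in front of the work surface, level with it; the furniture and walls round the work are solid. World frame = base frame: x ahead of the robot, y to its left, z up, the work surface at z = 0. Lengths are in m, angles in degrees, forces in N, time in s.
With the tool pointing down it reaches from about 0.275 to 0.775 m from the base axis. Payload 14.6 kg.
Tool frame: the origin (TCP) lies at the very end of the fingers, on their centre line; the grasp point (between the pads) lies 19 mm behind it; z points along the fingers, y is the line along which they close (so a half turn about z gives the same grasp; the last joint's range is limited). The gripper opens to 85 mm and grips with 20 to 120 N. Pads are 22 mm wide; open, the fingers measure 114 mm over their backs; the gripper's body (76 mm by 85 mm) begins 54 mm behind the grasp point. The pads swing forward as they close: fully open they stand 13 mm farther back than shut.
Start: joints at [-83.039, 15.075, -2.767, 72.158, 0, 81.102], TCP at [0.143, -0.505, 0.231] pointing down, gripper open.
Joint ranges: [-151.79, 151.79], [-50.71, 97.33], [-67.44, 78.34], [-121.81, 120.89], [-77.56, 73.72], [-180, 180]. Speed limits (degrees/s): [108.29, 108.29, 147.25, 159.86, 180, 180].

INTERFACE

Orientations are given as [roll, pitch, yaw] about the fixed x, y, z axes, in that order (R = Rz(yaw) Ry(pitch) Rx(roll)).
In Python, from workcell import sense, capture, camera_model, finish_job gives the robot as it stands. The module is installed in compiled form; this text tells all that it offers.
- The arm moves only by the tool step_arm, never from a script. Its argument "commands" is a list of rows, each an object with "turn": the turn, a rotation vector about the world's x, y, z each as a share of 4 degrees, from -1 to 1, a list of three; "xyz": the shift along the world's x, y, z each as a share of 0.3 m, from -1 to 1, a list of three; "grip": the closure, from 0 (fully open) to 1 (shut). In form: [{"turn": [ax, ay, az], "xyz": [dx, dy, dz], "grip": grip}, ...]. A call has 1 to 8 rows; each row shifts and turns the commanded pose from where the row before left it; what a row does not reach is not made up. A row lasts 1/10 s, in which the tool goes at most 50 mm and 8.59 degrees, less where a joint would pass 70% of its speed; a pose out of reach is approached as far as the arm can. A call with a number of a shift or a turn outside -1 to 1 is refused whole. A call with a gripper value outside its range is refused whole. The fingers move at their own pace and stop on an object; the grip force is fixed at half the most. Time passes only in rows, so rows that do not move let the fingers close. It gives the time, the measured TCP pose, the force, the opening and the grip force at its end, in the units of the state.
- sense(): the state, without advancing time (a new reading comes with each control period).
- capture(name): name is "side" or "top"; returns the picture (480x640x3 uint8, blue, green, red); there is no depth.
- camera_model(name): a dict with "camera_matrix" (3x3 intrinsics, pixels), "eye" and "orientation" of the camera in the world. Camera axes: x right, y up, looking along -z (the intrinsics and any distortion apply to the point x, -y, -z); pixel columns grow to the right and rows downward; lengths in m; the calibration is good to about 2 mm. A picture is of the moment at which its call begins. camera_model takes no time and is no camera call.
- finish_job(): hands the job in; it is judged then, once.
The state is a dict: "t": time; "joint_pos": joint angles; "qvel": joint speeds; "tau": joint torques, N m; "ee_pos": TCP position; "orientation": TCP orientation; "contact_force": force on the tool from outside, world axes, zero at the start; "wrist_torque": the same for the moment, N m; "gripper_width": finger opening in m; "grasp_force": force on a finger pad.
Only numpy, scipy, OpenCV 4.12 (cv2) and the standard library are available. Lean on these libraries where they do the work, as an engineer would, in place of code of your own. Each camera call takes 0.05 s, during which the arm holds its last target. There are 200 camera calls.

## Working session

There is one attempt and no reset: what is moved stays moved. The work goes in short steps, Python scripts to look and compute and a tool call to move; the robot and the scene stay as the last step left them, time stands still between calls to the robot, and variables do not carry over. Pictures are saved under pics/ and viewed, at most 10 in all, crops included, and the job is handed in when it is done.

Besides the shell and the picture viewer there is one more tool, called after ">>>" as a command line: name --argument value ..., lists and objects as JSON in quotes. step_arm: Moves the arm, as the interface text tells. Its arguments: {"type":"object","properties":{"commands":{"type":"array","items":{"type":"object","properties":{"turn":{"type":"array","items":{"type":"number"}},"xyz":{"type":"array","items":{"type":"number"}},"grip":{"type":"number"}}}}},"required":["commands"]}

```bash
mkdir -p pics; cat > h.py <<'E'
import numpy as np,cv2
from workcell import sense,capture,camera_model,finish_job
from scipy.spatial.transform import Rotation as R
def ray(n,u,v,z):
    m=camera_model(n);K=np.array(m["camera_matrix"]);o=np.array(m["orientation"],float)
    M=o if o.shape==(3,3) else R.from_euler('xyz',o,degrees=True).as_matrix()
    d=np.linalg.inv(K)@[u,v,1];d=M@[d[0],-d[1],-d[2]]
    e=np.array(m["eye"]);return e+d*(z-e[2])/d[2]
E
python3 - <<'E'
from h import *
for n in("top","side"):
    cv2.imwrite(f"pics/{n}0.png",capture(n));print(camera_model(n))
print(sense())
E
```

```text
{'camera_matrix': array([[495.16665933,   0.        , 314.98559891],
       [  0.        , 495.16665933, 242.44926993],
       [  0.        ,   0.        ,   1.        ]]), 'eye': array([ 0.41282387, -0.04655745,  1.03829699]), 'orientation': array([ 10.30921436,  -1.38574145, -90.50302121])}
{'camera_matrix': array([[594.9465917 ,   0.        , 322.92001624],
       [  0.        , 594.9465917 , 246.22268964],
       [  0.        ,   0.        ,   1.        ]]), 'eye': array([ 0.49360084, -1.13014571,  0.56890675]), 'orientation': array([65.74539127, -1.21612715, -4.82230506])}
{'t': 0.1, 'joint_pos': array([-8.30380749e+01,  1.50976312e+01, -2.79886344e+00,  7.21566377e+01,
       -2.03675080e-04,  8.11009254e+01]), 'qvel': array([-0.01607131, -0.06349964,  0.07332564, -0.06029617, -0.0302216 ,
       -0.0553145 ]), 'tau': array([ 3.84646279e-03, -6.38577604e+01,  3.85061467e+01,  1.00480029e-02,
       -1.00257930e-04,  1.44844836e-05]), 'ee_pos': array([ 0.14344245, -0.5047932 ,  0.23086735]), 'orientation': array([-1.79947476e+02, -8.01806088e-03,  1.58609962e+01]), 'contact_force': array([ 0.60759026, -0.7452894 ,  0.37514866]), 'wrist_torque': array([-0.0211839 ,  0.00287039, -0.02116028]), 'grasp_force': 0.0, 'gripper_width': 0.08544861480237377}
```

View pics/top0.png

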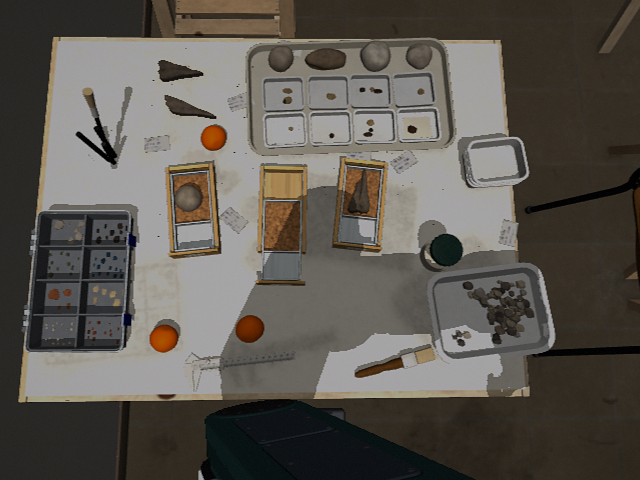

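View pics/side0.png

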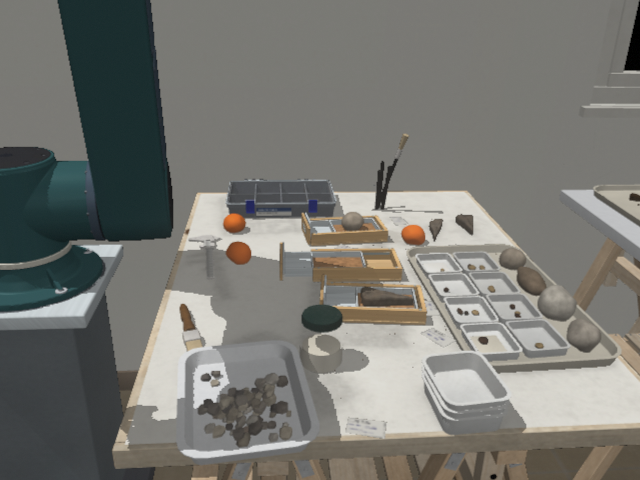

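The middle stand (front edge about row 283, columns 257–305) holds the empty tray, and it stands out. The stone tray is on the left (front about row 252, columns 168–220). The sherd tray is on the right. Next I'll take an enlarged crop.

```bash
python3 - <<'E'
import cv2
a=cv2.imread("pics/top0.png")[150:295,155:320]
cv2.imwrite("pics/c1.png",cv2.resize(a,None,fx=4,fy=4,interpolation=cv2.INTER_CUBIC))
E
```

```text
(no output)
```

View pics/c1.png

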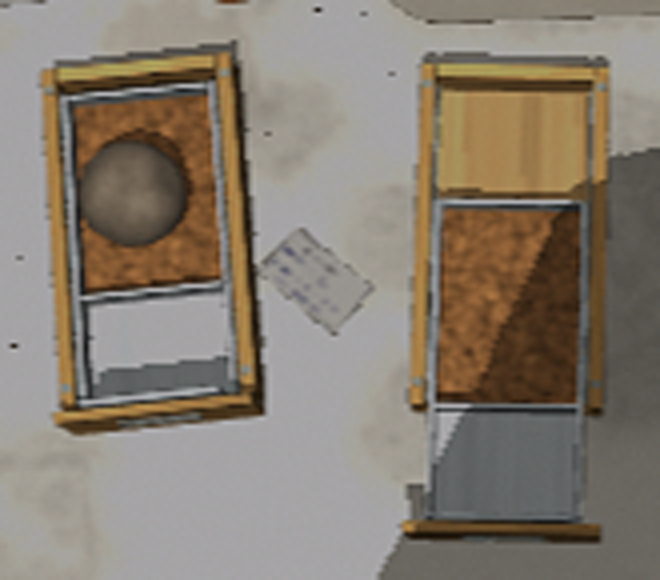

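```bash
python3 - <<'E'
from h import *
def p(u,v,z): return ray("top",155+(u-1.5)/4,150+(v-1.5)/4,z)[:2].round(4)
for k,a in {"st lipL":(80,404,.055),"st lipR":(238,387,.055),"st brdL":(57,420,.048),"st brdR":(262,399,.048),"st rearL":(42,70,.032),"st rearR":(228,54,.032),"st ribL":(82,297,.03),"st ribR":(222,285,.03),
"stone":(133,192,.04),
"em lipL":(432,519,.055),"em lipR":(582,519,.055),"em brdL":(404,529,.048),"em brdR":(601,532,.048),"em rearL":(423,65,.032),"em rearR":(609,66,.032),"em fL":(412,410,.032),"em fR":(603,410,.032)}.items(): print(k,p(*a))
E
```

```text
st lipL [0.5761 0.2089]
st lipR [0.5844 0.1305]
st brdL [0.5692 0.2219]
st brdR [0.5794 0.1196]
st rearL [0.7585 0.2422]
st rearR [0.7673 0.1449]
st ribL [0.6364 0.2167]
st ribR [0.6425 0.1448]
stone [0.6897 0.1902]
em lipL [0.5174 0.0328]
em lipR [ 0.5169 -0.0417]
em brdL [0.5132 0.0473]
em brdR [ 0.5111 -0.0511]
em rearL [0.7612 0.0419]
em rearR [ 0.7606 -0.0567]
em fL [0.576  0.0455]
em fR [ 0.5755 -0.0525]
```

>>> step_arm --commands '[{"turn":[0,0,-0.85],"xyz":[0.09,0.14,0],"grip":1},{"turn":[0,0,-0.85],"xyz":[0.09,0.14,0],"grip":1},{"turn":[0,0,-0.85],"xyz":[0.09,0.14,0],"grip":1},{"turn":[0,0,-0.85],"xyz":[0.09,0.14,0],"grip":1},{"turn":[0,0,-0.85],"xyz":[0.09,0.14,0],"grip":1},{"turn":[0,0,0],"xyz":[0.09,0.14,0],"grip":1},{"turn":[0,0,0],"xyz":[0.09,0.14,0],"grip":1},{"turn":[0,0,0],"xyz":[0.09,0.14,0],"grip":1}]'

```text
t: 0.9
ee_pos: [0.36, -0.1671, 0.2313]
orientation: [180.0, -0.0, -1.2]
contact_force: [0.1, -0.2, -1.0]
gripper_width: 0.0001
grasp_force: 0.0
```

```bash
python3 - <<'E'
from h import *
for q in [(249,328,.028),(163,338,.028),(213,138,.028)]: print(ray("top",*q))
E
```

```text
[0.42268342 0.06124911 0.028     ]
[0.40453565 0.23155853 0.028     ]
[0.82518842 0.14430199 0.028     ]
```

>>> step_arm --commands '[{"turn":[0,0,0],"xyz":[0.08,0.11,0],"grip":1},{"turn":[0,0,0],"xyz":[0.08,0.11,0],"grip":1},{"turn":[0,0,0],"xyz":[0.08,0.11,0],"grip":1},{"turn":[0,0,0],"xyz":[0.08,0.11,0],"grip":1},{"turn":[0,0,0],"xyz":[0.08,0.11,-0.08],"grip":1},{"turn":[0,0,0],"xyz":[0,0,-0.15],"grip":1},{"turn":[0,0,0],"xyz":[0,0,-0.15],"grip":1},{"turn":[0,0,0],"xyz":[0,0,0],"grip":1}]'

```text
t: 1.7
ee_pos: [0.4762, -0.0031, 0.1131]
orientation: [-179.9, 0.5, -1.1]
contact_force: [-0.2, 0.4, 1.3]
gripper_width: 0.0002
grasp_force: 0.0
```

>>> step_arm --commands '[{"turn":[0,0,0],"xyz":[0,0,-0.1],"grip":1},{"turn":[0,0,0],"xyz":[0,0,-0.1],"grip":1},{"turn":[0,0,0],"xyz":[0,0,-0.09],"grip":1},{"turn":[0,0,0],"xyz":[0,0,0],"grip":1}]'

```text
t: 2.1
ee_pos: [0.4787, -0.0042, 0.0297]
orientation: [-180.0, 0.2, -1.2]
contact_force: [-0.8, 0.1, 1.0]
gripper_width: -0.0
grasp_force: 0.0
```

```bash
python3 - <<'E'
from h import *
a=capture("side")[200:340,220:420];cv2.imwrite("pics/s1.png",cv2.resize(a,None,fx=4,fy=4))
E
```

```text
(no output)
```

View pics/s1.png

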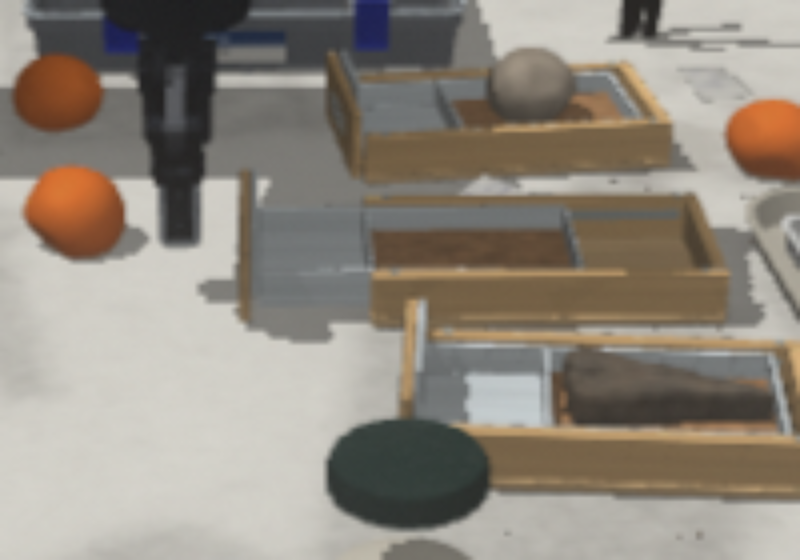

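The closed fingertip stands in front of the empty tray's board: tip at crop pixel (180,243), board at column 243. Orange ball stands clear. Next I push.

>>> step_arm --commands '[{"turn":[0,0,0],"xyz":[0.03,0,-0.01],"grip":1},{"turn":[0,0,0],"xyz":[0.03,0,0],"grip":1},{"turn":[0,0,0],"xyz":[0.03,0,0],"grip":1},{"turn":[0,0,0],"xyz":[0.03,0,0],"grip":1},{"turn":[0,0,0],"xyz":[0.03,0,0],"grip":1},{"turn":[0,0,0],"xyz":[0.03,0,0],"grip":1},{"turn":[0,0,0],"xyz":[0.03,0,0],"grip":1},{"turn":[0,0,0],"xyz":[0.03,0,0],"grip":1}]'

```text
t: 2.95
ee_pos: [0.5521, -0.004, 0.0272]
orientation: [180.0, 0.0, -1.1]
contact_force: [-1.9, -0.9, -0.3]
gripper_width: 0.0002
grasp_force: 0.8
```

>>> step_arm --commands '[{"turn":[0,0,0],"xyz":[0.01,0,0],"grip":1},{"turn":[0,0,0],"xyz":[0.01,0,0],"grip":1},{"turn":[0,0,0],"xyz":[0,0,0],"grip":1}]'

```text
t: 3.25
ee_pos: [0.5577, -0.004, 0.0272]
orientation: [-180.0, -0.0, -1.1]
contact_force: [-0.2, 0.8, 0.2]
gripper_width: 0.0002
grasp_force: 0.0
```

Resistance is still only friction, so I press on in small steps until the force rises.

>>> step_arm --commands '[{"turn":[0,0,0],"xyz":[0.008,0,0],"grip":1},{"turn":[0,0,0],"xyz":[0.008,0,0],"grip":1},{"turn":[0,0,0],"xyz":[0,0,0],"grip":1}]'

```text
t: 3.55
ee_pos: [0.5597, -0.0039, 0.027]
orientation: [180.0, 0.3, -1.1]
contact_force: [-14.5, -1.9, 8.8]
gripper_width: 0.0001
grasp_force: 6.8
```

>>> step_arm --commands '[{"turn":[0,0,0],"xyz":[-0.05,0,0],"grip":1},{"turn":[0,0,0],"xyz":[-0.05,0,0],"grip":1},{"turn":[0,0,0],"xyz":[0,0,0.14],"grip":1},{"turn":[0,0,0],"xyz":[0,0,0.14],"grip":1},{"turn":[0,0,0],"xyz":[0,0,0.14],"grip":1},{"turn":[0,0,0.9],"xyz":[0,0.12,0],"grip":1},{"turn":[0,0,0.9],"xyz":[0,0.12,0],"grip":1},{"turn":[0,0,0],"xyz":[0,0,0],"grip":1}]'

```text
t: 4.35
ee_pos: [0.5321, 0.0709, 0.1537]
orientation: [-180.0, -0.1, 6.3]
contact_force: [-0.6, -0.0, -0.7]
gripper_width: 0.0001
grasp_force: 0.0
```

```bash
python3 - <<'E'
from h import *
print(sense()["ee_pos"],sense()["orientation"])
a=capture("top")[150:295,155:320];cv2.imwrite("pics/c2.png",cv2.resize(a,None,fx=4,fy=4,interpolation=cv2.INTER_CUBIC))
E
```

```text
[0.53211274 0.07094977 0.15372829] [-1.79955448e+02 -5.43295636e-02  6.34388457e+00]
```

View pics/c2.png

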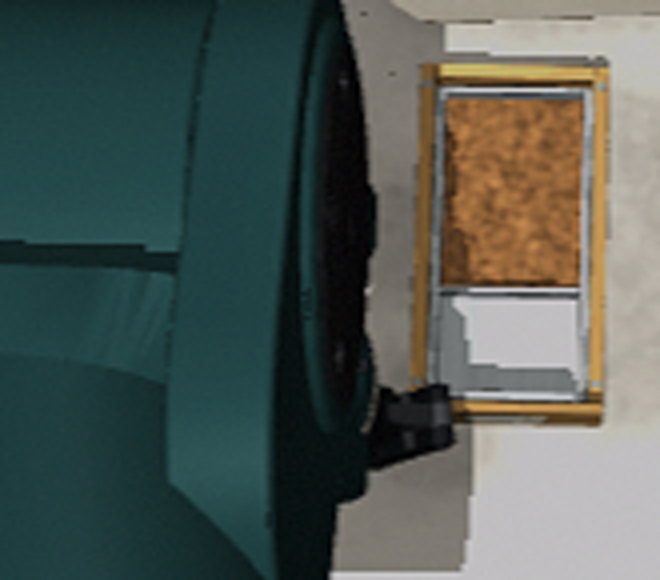

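The empty tray is home, its front flush with the stand at crop row ~410. Next I move over the stone tray's pocket.

>>> step_arm --commands '[{"turn":[0,0,0],"xyz":[0.085,0.114,0],"grip":1},{"turn":[0,0,0],"xyz":[0.085,0.114,0],"grip":1},{"turn":[0,0,0],"xyz":[0.085,0.114,0],"grip":1},{"turn":[0,0,0],"xyz":[0,0,-0.13],"grip":1},{"turn":[0,0,0],"xyz":[0,0,-0.13],"grip":1},{"turn":[0,0,0],"xyz":[0,0,0],"grip":1}]'

```text
t: 5.0
ee_pos: [0.6076, 0.1588, 0.0709]
orientation: [-179.5, 0.4, 7.1]
contact_force: [-0.2, -0.4, -0.1]
gripper_width: -0.0002
grasp_force: 0.0
```

```bash
python3 - <<'E'
from h import *
print(sense()["ee_pos"],sense()["orientation"])
a=capture("side")[190:310,270:420];cv2.imwrite("pics/s2.png",cv2.resize(a,None,fx=5,fy=5))
E
```

```text
[0.60755469 0.15884154 0.07087484] [-179.54774835    0.4372395     7.074055  ]
```

View pics/s2.png

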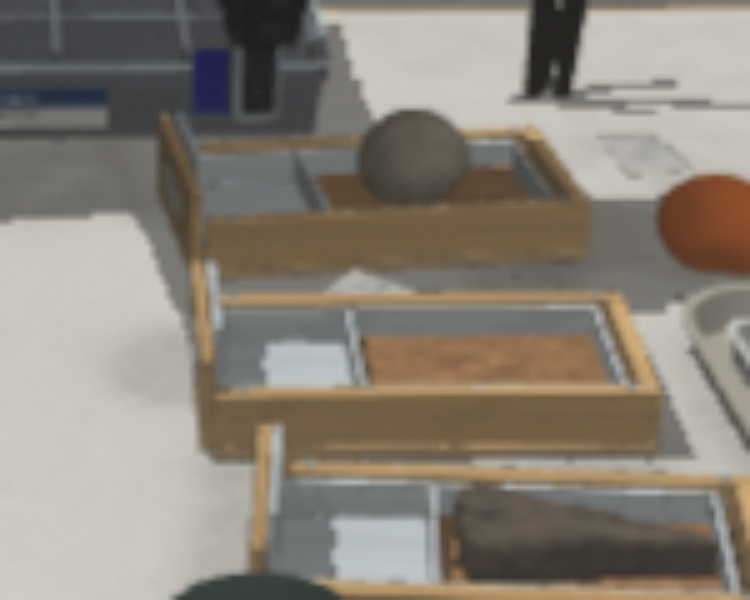

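The tip (crop 258,110) hangs above the pocket, between lip and rib. I shift it 13 mm in y and lower it.

>>> step_arm --commands '[{"turn":[0,0,-0.25],"xyz":[0,0.045,0],"grip":1},{"turn":[0,0,0],"xyz":[0,0,-0.065],"grip":1},{"turn":[0,0,0],"xyz":[0,0,-0.065],"grip":1},{"turn":[0,0,0],"xyz":[0,0,0],"grip":1}]'

```text
t: 5.45
ee_pos: [0.6114, 0.1628, 0.0365]
orientation: [-179.1, 0.0, 7.2]
contact_force: [-0.8, 0.1, 0.5]
gripper_width: 0.0001
grasp_force: 0.0
```

>>> step_arm --commands '[{"turn":[0,0,0],"xyz":[0,0,0],"grip":1},{"turn":[0,0,0],"xyz":[0,0,0],"grip":1}]'

```text
t: 5.65
ee_pos: [0.6124, 0.1631, 0.0382]
orientation: [-179.1, -0.1, 7.2]
contact_force: [0.5, -0.3, -0.0]
gripper_width: 0.0001
grasp_force: 0.0
```

```bash
python3 - <<'E'
from h import *
s=sense();print(s["joint_pos"].round(1),s["qvel"].round(2),s["tau"].round(1),s["contact_force"],s["wrist_torque"])
E
```

```text
[  7.1  31.8  -6.8  51.3   0.9 179.9] [ 0.09  0.12 -0.42 -0.47 -0.12 -0.02] [ -0.1 -84.   33.3   0.    0.1  -0. ] [ 0.52848875 -0.25141391 -0.04990135] [-0.03065674 -0.00140828  0.03843197]
```

Joint 6 is at its 180° limit, so a yaw of about 9° suits better. The 3° mismatch with the tray does no harm. Next I pull along the tray axis (6°), gently.

>>> step_arm --commands '[{"turn":[-0.2,0,0.5],"xyz":[0,0,-0.02],"grip":1},{"turn":[0,0,0],"xyz":[-0.02,0,0],"grip":1},{"turn":[0,0,0],"xyz":[-0.02,0,0],"grip":1},{"turn":[0,0,0],"xyz":[-0.02,-0.002,0],"grip":1},{"turn":[0,0,0],"xyz":[-0.02,-0.002,0],"grip":1},{"turn":[0,0,0],"xyz":[-0.02,-0.002,0],"grip":1}]'

```text
t: 6.25
ee_pos: [0.581, 0.1613, 0.0304]
orientation: [-179.9, 0.1, 9.2]
contact_force: [0.7, 1.3, -0.5]
gripper_width: 0.0003
grasp_force: 0.8
```

>>> step_arm --commands '[{"turn":[0,0,0],"xyz":[-0.025,-0.003,0],"grip":1},{"turn":[0,0,0],"xyz":[-0.025,-0.003,0],"grip":1},{"turn":[0,0,0],"xyz":[-0.025,-0.003,0],"grip":1},{"turn":[0,0,0],"xyz":[-0.025,-0.003,0],"grip":1},{"turn":[0,0,0],"xyz":[-0.025,-0.003,0],"grip":1},{"turn":[0,0,0],"xyz":[-0.025,-0.003,0],"grip":1},{"turn":[0,0,0],"xyz":[-0.025,-0.003,0],"grip":1},{"turn":[0,0,0],"xyz":[-0.025,-0.003,0],"grip":1}]'

```text
t: 7.05
ee_pos: [0.5208, 0.154, 0.0303]
orientation: [-179.9, 0.1, 9.2]
contact_force: [1.3, 2.3, 0.4]
gripper_width: -0.0002
grasp_force: 0.8
```

>>> step_arm --commands '[{"turn":[0,0,0],"xyz":[-0.02,-0.002,0],"grip":1},{"turn":[0,0,0],"xyz":[-0.02,-0.002,0],"grip":1},{"turn":[0,0,0],"xyz":[-0.02,-0.002,0],"grip":1},{"turn":[0,0,0],"xyz":[-0.02,-0.002,0],"grip":1},{"turn":[0,0,0],"xyz":[-0.015,-0.002,0],"grip":1},{"turn":[0,0,0],"xyz":[-0.015,-0.001,0],"grip":1},{"turn":[0,0,0],"xyz":[0,0,0],"grip":1}]'

```text
t: 7.75
ee_pos: [0.4875, 0.1506, 0.0302]
orientation: [-179.9, 0.2, 9.2]
contact_force: [-0.4, -0.2, 0.4]
gripper_width: 0.0003
grasp_force: 0.0
```

>>> step_arm --commands '[{"turn":[0,0,0],"xyz":[-0.013,-0.001,0],"grip":1},{"turn":[0,0,0],"xyz":[-0.013,-0.001,0],"grip":1},{"turn":[0,0,0],"xyz":[-0.01,-0.001,0],"grip":1},{"turn":[0,0,0],"xyz":[-0.01,-0.001,0],"grip":1},{"turn":[0,0,0],"xyz":[0,0,0],"grip":1}]'

```text
t: 8.25
ee_pos: [0.4767, 0.1496, 0.0307]
orientation: [-179.9, -0.1, 9.2]
contact_force: [12.0, 0.3, -7.6]
gripper_width: -0.0001
grasp_force: 5.9
```

The force rose to 12 N, about where the stop was expected. I unhook and lift.

>>> step_arm --commands '[{"turn":[0,0,0],"xyz":[0.03,0.003,0],"grip":1},{"turn":[0,0,0],"xyz":[0.03,0.003,0],"grip":1},{"turn":[0,0,0],"xyz":[0,0,0.1],"grip":1},{"turn":[0,0,0],"xyz":[0,0,0.15],"grip":1},{"turn":[0,0,0],"xyz":[0,0,0.15],"grip":1},{"turn":[0,0,0],"xyz":[0,0,0.15],"grip":1},{"turn":[0,0,0],"xyz":[0,-0.15,0],"grip":1},{"turn":[0,0,0],"xyz":[0,-0.15,0],"grip":1}]'

```text
t: 9.05
ee_pos: [0.4934, 0.061, 0.1965]
orientation: [-179.9, -0.0, 9.4]
contact_force: [0.8, 0.4, -0.5]
gripper_width: 0.0001
grasp_force: 0.0
```

>>> step_arm --commands '[{"turn":[0,0,0],"xyz":[0,-0.15,0],"grip":1},{"turn":[0,0,0],"xyz":[0,-0.15,0],"grip":1},{"turn":[0,0,0],"xyz":[0,-0.15,0],"grip":1},{"turn":[0,0,0],"xyz":[0,-0.15,0],"grip":1},{"turn":[0,0,0],"xyz":[0,0,0],"grip":1},{"turn":[0,0,0],"xyz":[0,0,0],"grip":1}]'

```text
t: 9.65
ee_pos: [0.4925, -0.1195, 0.195]
orientation: [-179.8, 0.2, 9.1]
contact_force: [0.2, 0.6, -0.2]
gripper_width: 0.0003
grasp_force: 0.0
```

```bash
python3 - <<'E'
from h import *
a=capture("top")[140:300,150:400];cv2.imwrite("pics/c3.png",cv2.resize(a,None,fx=3,fy=3,interpolation=cv2.INTER_CUBIC))
E
```

```text
(no output)
```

View pics/c3.png

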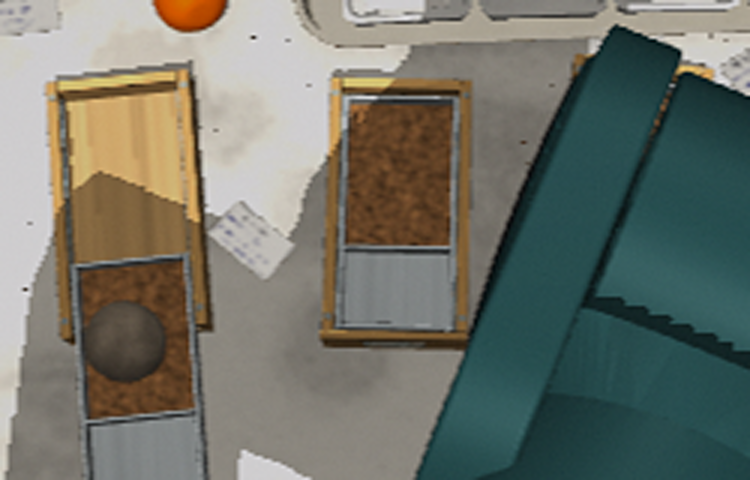

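The empty tray is home, and the stone still lies on its bed (crop 125,340). I check the draw-out from the rib ends at (88,421) and (198,410), and hand in if it fits.

```bash
python3 - <<'E'
from h import *
m=np.mean([ray("top",150+(u-1)/3,140+(v-1)/3,.03) for u,v in((88,421),(198,410))],0)
d=np.hypot(*(m[:2]-[.6394,.1808]));print(m,d)
if d>.115: print(finish_job())
E
```

```text
[0.52335795 0.16714395 0.03      ] 0.11684282663720238
the job is handed in; nothing more can be done
None
```

The job is handed in: the empty tray is fully home, and the stone's tray is drawn out to its stop (about 117 mm by camera, with the pull force rising to 12 N there) with the stone still on its bed. The arm ended about 0.2 m above the table, touching nothing. In the last picture the arm hid the sherd's tray, and the jar and brush were out of frame, so I didn't check those again.

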